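# Lock the lid of a stoneware jar with its rod

## Task

Lower the blue lid gently onto the grey jar so that it sits fully down with the hole of its loop in line with the holes in the jar's two upright lugs. Then lock it: slide the red-handled wooden rod, from either side, through the first lug, the lid's loop and the second lug until the end of its handle comes up against the lug. Leave the jar standing in its place, and do not disturb the brush pot, the tub or the bowl.

Things in the scene. Friction and masses are not known exactly. Their poses are not given: they have to be found in the camera images.
- jar: Grey stoneware jar, loose, 1.4 kg. Origin: centre of underside; z up. Belly 110 mm across; rim 95 mm high, 96 mm across outside, mouth 82 mm. Two upright lugs at its +y and -y sides: 30 mm wide (x), 14 mm thick (52 to 66 mm from the jar's axis along y), tops 140 mm high, each with a round 16 mm through hole along the jar's y axis at height 123 mm.
- jar_eye (a point): Point on the jar's axis at height 123 mm, midway between the lugs, on the common axis of their holes (jar's y axis). Axes as the jar's.
- lid: Blue lid, loose, 0.24 kg, right way up. Origin: centre of its plug's underside; z up. Plug 76 mm across, 10 mm high; disc 94 mm across, height 10 to 18 mm; on it an upright loop: slab 34 mm wide (x), 14 mm thick (y), height 18 to 54 mm, with a 16 mm through hole along the lid's y at height 38 mm. Seated, its origin is 85 mm above the jar's. Grip across the 34 mm. Both ways round are the same.
- lid_eye (a point): Centre of the hole in the lid's loop, 38 mm above the lid's origin; hole axis along the lid's y axis. Meets jar_eye when the lid is on and in line.
- rod: Locking rod, loose, 75 g: red rectangular handle 20 mm wide (x), 56 mm long (y), 28 mm high (z), with a round wooden shaft 10 mm in diameter, 148 mm long, out of its +y end along y at height 14 mm, last 10 mm tapered. Origin: centre of the handle's underside; handle end (shoulder) at y = 28 mm, tip at y = 176 mm. Grip the handle across its 20 mm.
- rod_mid (a point): Point on the shaft's axis 66 mm ahead of the handle's end (94 mm from the rod's origin along y); it lies at jar_eye when the rod is fully home.
- rod_tip (a point): Tip of the shaft, on its axis, 176 mm from the rod's origin along y.
- brush_pot: Bystander: metal pot 72 mm across, 100 mm high, with brushes up to 200 mm high. Origin: centre of its underside.
- tub: Bystander: white tub with yellow lid, 106 mm across, 87 mm high. Origin: centre of its underside.
- bowl: Bystander: small grey bowl, 100 mm across, 45 mm high. Origin: centre of its underside.
Not all that is in view belongs to the job. Leave any pink or purple look-alike of the lid alone.

How it is judged:
On the way, in this order (a step that is already met when the one before it is completed fails the run):
1. the lid sits on the jar with its loop in line with the lugs' holes (distance between lid_eye and jar_eye below 0.007 m and angle between the y axis of lid and the y axis of jar, either way round below 0.2 rad and angle between the z axis of lid and the z axis of jar, either way round below 0.08 rad), for 0.2 s.
2. the rod is through all three holes and home against the lug (all of step 1 and distance between rod_mid and jar_eye below 0.008 m and angle between the y axis of rod and the y axis of jar, either way round below 0.12 rad), for 0.2 s.
At the end, for the whole second after the job is handed in: Lid seated: loop hole within 7 mm of the point midway between the lug holes, in line within 0.2 rad, level within 0.08 rad. Rod through all three holes and home: its mid point within 8 mm of that point, along the holes within 0.12 rad. Jar upright, all at rest (all of step 2 and angle between jar's own z axis and vertical below 0.05 rad and linear speed of each of rod, lid, jar below 0.02 m/s); the robot touches nothing.
It fails at once if the jar is shifted by more than 40 mm (distance of jar from where it was at the start of the episode above 0.04 m).
It fails at once if the jar is tipped by more than 0.3 rad (angle between jar's own z axis and vertical above 0.3 rad).
It fails at once if the lid is dropped or forced onto the jar (more than 60 N) (contact force between lid and jar above 60 N).
It fails at once if the brush pot, tub or bowl is moved by more than 25 mm (distance of any of brush_pot, tub, bowl from where it was at the start of the episode above 0.025 m).
It also fails if it takes over 59 s, if anything falls off the work surface, if the arm or the gripper's body presses on something with over 40 N, if the wrist force passes 120 N, or if a joint passes its speed limit or range.

## Robot

A 7-joint arm with a two-finger parallel gripper is mounted at the origin on the work surface. World frame = base frame: x ahead of the robot, y to its left, z up, the work surface at z = 0. Lengths are in m, angles in rad, forces in N, time in s.
With the tool pointing down it reaches from about 0.425 to 0.925 m from the base axis. Payload 6.8 kg.
Tool frame: the origin (TCP) lies at the very end of the fingers, on their centre line; the grasp point (between the pads) lies 19 mm behind it; z points along the fingers, y is the line along which they close (so a half turn about z gives the same grasp; the last joint's range is limited). The gripper opens to 85 mm and grips with 20 to 120 N. Pads are 22 mm wide; open, the fingers measure 114 mm over their backs; the gripper's body (76 mm by 85 mm) begins 54 mm behind the grasp point. The pads swing forward as they close: fully open they stand 13 mm farther back than shut.
Start: joints at [1.103, 0.477, 0.022, 1.555, -0.011, 1.109, -0.083], TCP at [0.238, -0.632, 0.231] pointing down, gripper open.
Joint ranges: [-2.96, 2.96], [-0.34, 2.1], [-1.41, 1.46], [0.24, 2.44], [-1.37, 4.51], [0.17, 1.92], [-2.96, 2.96]. Speed limits (rad/s): [2.39, 2.39, 3.14, 3.14, 3.14, 3.14, 3.14].

## Interface

Orientations are given as a unit quaternion [x, y, z, w].
In Python, from plant import arm gives the robot as it stands.
- The arm moves only by the tool arm_command, never from a script. Its argument "steps" is a list of rows, each a list of 6 numbers: the shift along the tool's x, y, z in mm, then the turn, a rotation vector about the tool's x, y, z in degrees. A call has 1 to 8 rows; each row is the pose to reach, as a shift and turn from the pose commanded when the call began, along the tool's axes at that moment; what a row does not reach only later rows make up. A row lasts 1/10 s, in which the tool goes at most 50 mm and 8.59 degrees, less where a joint would pass 70% of its speed; a pose out of reach is approached as far as the arm can. A call with a gripper value outside its range is refused whole. "fingers" is the opening, from 0 (shut) to 1 (fully open), set as the call begins (left out, the last holds). The fingers move at their own pace and stop on an object; "force" is the grip in N (left out, the last holds). Time passes only in rows, so rows that repeat a pose let the fingers close. It gives the time, the measured TCP pose, the force, the opening and the grip force at its end, in the units of the state.
- arm.state(): the state, without advancing time (a new reading comes with each control period).
- arm.camera(name): name is "scene" or "top" or "wrist"; returns (picture, depth): 480x640x3 uint8, red, green, blue; 480x640 float32, m along the optical axis (not along the pixel's ray), 0 where there is no reading.
- arm.camera_info(name): a dict with "fx", "fy", "cx", "cy" (pixels), "world_from_camera" (4x4, takes a point from camera to world coordinates). Camera axes: x right, y down, z forward; pixel columns grow to the right and rows downward; lengths in m; the calibration is good to about 2 mm. The wrist camera is an equidistant fisheye: a pixel r from the principal point sees the ray r / f radians off the axis. A picture is of the moment at which its call begins: read the wrist's pose just before it. camera_info takes no time and is no camera call; for the wrist camera it gives the pose at the moment of the call.
- arm.close_job(): hands the job in; it is judged then, once.
Trained networks look in the newest picture that a camera, given by its name, has taken for a name from the list of things; names that differ only in an ending like _2 or _b are one class to them, and where a whole thing is asked for, a point or a joint stands for the part that bears it (a point fixed in the world has none). Each returns a list of dicts, best first, with "p" (0 to 1); they miss things now and then, are a little off and sometimes report something else, mostly with a low value. They report only what shows in the picture. A call takes as long as a camera call. They do not tell look-alikes from the thing itself.
- arm.boxes_of(camera, thing): "xyz" ([x, y, z] in m, in world coordinates, good to about 4 mm: the middle of the surface that is visible of it).
The state is a dict: "clock": time; "q": joint angles; "qvel": joint speeds; "tau": joint torques, N m; "position": TCP position; "ee_rot": TCP orientation; "contact_force": force on the tool from outside, world axes, zero at the start; "moment": the same for the moment, N m; "width": finger opening in m; "grip_force": force on a finger pad.
Only numpy, scipy, OpenCV 4.12 (cv2) and the standard library are available. Lean on these libraries where they do the work, as an engineer would, in place of code of your own. Each camera call takes 0.05 s, during which the arm holds its last target. There are 200 camera calls.

## Working session

There is one attempt and no reset: what is moved stays moved. The work goes in short steps, Python scripts to look and compute and a tool call to move; the robot and the scene stay as the last step left them, time stands still between calls to the robot, and variables do not carry over. Pictures are saved under pics/ and viewed, at most 11 in all, crops included, and the job is handed in when it is done.

Besides the shell and the picture viewer there is one more tool, called in YAML: its name, and indented under it one key for each argument. arm_command: Moves the arm, as the interface text tells. Its arguments: {"type":"object","properties":{"steps":{"type":"array","items":{"type":"array","items":{"type":"number"}}},"fingers":{"type":"number"},"force":{"type":"number"}},"required":["steps"]}

```bash
mkdir -p pics
cat > h.py <<'E'
import numpy as np, cv2
from plant import arm
from scipy.spatial.transform import Rotation as R
def cloud(cam):
    p,d=arm.camera(cam); i=arm.camera_info(cam); T=np.array(i["world_from_camera"])
    v,u=np.mgrid[:480,:640]
    x=(u-i["cx"])/i["fx"]; y=(v-i["cy"])/i["fy"]
    if cam=="wrist":
        r=np.hypot(x,y)+1e-9; t=np.tan(np.minimum(r,1.5))/r; x,y=x*t,y*t
    P=np.stack([x*d,y*d,d],-1)@T[:3,:3].T+T[:3,3]; P[d==0]=np.nan
    return p,P
def save(n,p): cv2.imwrite("pics/"+n,p[...,::-1])
E
python3 - <<'E'
from h import *
s=arm.state(); print(s["clock"],s["position"],s["ee_rot"])
p,P=cloud("scene"); 
p2,P2=cloud("top"); save("both.png",cv2.resize(np.hstack([p,p2]),(800,300))); save("top.png",p2); save("scene.png",p)
np.savez("c.npz",p=p,P=P,p2=p2,P2=P2)
for c in("scene","top"):
  for t in("jar","lid","rod","brush_pot","tub","bowl"):
    print(c,t,[(np.round(b["xyz"],3),round(b["p"],2)) for b in arm.boxes_of(c,t)[:3]])
E
```

```text
0.0 [ 0.23745607 -0.63122536  0.23031877] [ 9.83857479e-01  1.78951465e-01 -2.23651392e-04 -8.85742127e-04]
scene jar [(array([0.533, 0.108, 0.075]), 0.95)]
scene lid [(array([0.53 , 0.342, 0.016]), 0.8), (array([0.389, 0.27 , 0.014]), 0.76), (array([0.42 , 0.464, 0.015]), 0.74)]
scene rod [(array([ 0.546, -0.258,  0.02 ]), 0.98), (array([0.69 , 0.268, 0.023]), 0.66)]
scene brush_pot [(array([0.756, 0.073, 0.1  ]), 0.65)]
scene tub [(array([ 0.746, -0.134,  0.085]), 0.67)]
scene bowl [(array([0.688, 0.27 , 0.021]), 0.92)]
top jar [(array([0.516, 0.109, 0.018]), 0.84), (array([0.518, 0.338, 0.016]), 0.17)]
top lid [(array([0.651, 0.422, 0.019]), 0.95), (array([0.518, 0.344, 0.019]), 0.86), (array([0.376, 0.276, 0.018]), 0.71)]
top rod [(array([ 0.54 , -0.242,  0.016]), 0.88)]
top brush_pot [(array([0.732, 0.061, 0.102]), 0.74)]
top tub [(array([0.73 , 0.062, 0.099]), 0.72), (array([ 0.728, -0.142,  0.085]), 0.66)]
top bowl [(array([0.711, 0.27 , 0.021]), 0.75)]
```

View pics/top.png

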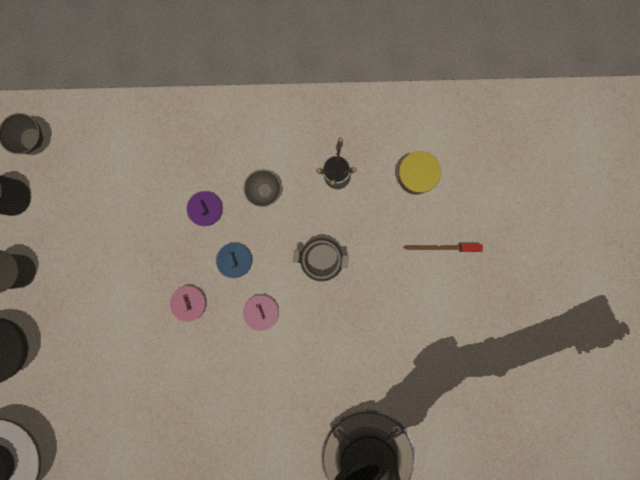

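View pics/scene.png

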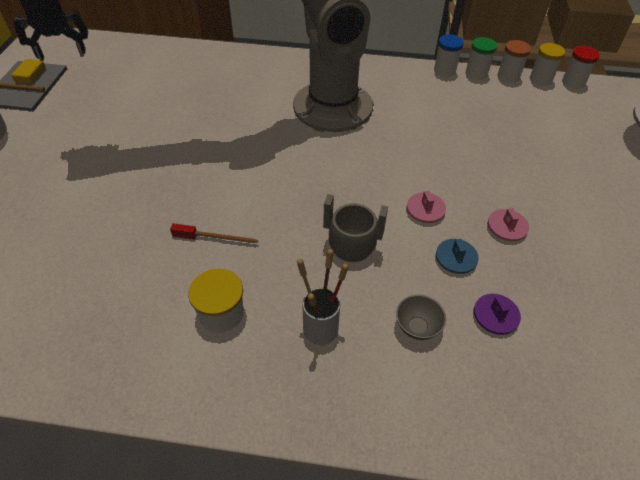

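In the top view the lid candidates are blue (234,260), purple (205,208), and pink (188,303) and (261,312). The blue one is the lid. The jar is at (322,258), with lugs at (297,254) and (346,260). The rod runs from (404,247) at the tip to (482,247) at the red handle; the scene view agrees, with the blue lid at (457,256).

```bash
cat >> h.py <<'E'
def pca(Q):
    c=np.median(Q,0)[:2]; m=Q[:,:2].mean(0); w,v=np.linalg.eigh(np.cov((Q[:,:2]-m).T)); a=v[:,1]
    return np.round(m,4),round(np.degrees(np.arctan2(a[1],a[0]))%180,1),np.round(2*np.sqrt(3*w),4),len(Q)
def measure(p,P,jar=(.53,.108),lid=(.525,.34),rod=(.545,-.25)):
    ok=np.isfinite(P[...,0]); z=P[...,2]; hsv=cv2.cvtColor(p,cv2.COLOR_RGB2HSV); H,S=hsv[...,0],hsv[...,1]
    near=lambda c,r: ok&(np.hypot(P[...,0]-c[0],P[...,1]-c[1])<r)
    out={}
    def put(k,m):
        if m.sum()>8: out[k]=pca(P[m])+(np.round(np.percentile(z[m],[5,50,95]),3),)
    put("loop",near(lid,.035)&(z>.03)&(z<.08)); put("disc",near(lid,.07)&(z>.008)&(z<.025))
    L=near(jar,.09)&(z>.11); put("lugs",L)
    put("lug-",L&(P[...,1]<jar[1])); put("lug+",L&(P[...,1]>jar[1])); put("jarrim",near(jar,.07)&(z>.085)&(z<.1))
    red=((H<8)|(H>172))&(S>150)
    put("handle",near(rod,.2)&red&(z>.022)&(z<.05)); put("rod",near(rod,.2)&(z>.008)&(z<.05)); put("shaft",near(rod,.2)&~red&(z>.008)&(z<.03))
    for k,v in out.items(): print(k,*v)
E
python3 - <<'E'
from h import *
d=np.load("c.npz")
for a in("","2"): measure(d["p"+a],d["P"+a]); print()
save("crop.png",cv2.resize(d["p2"][190:340,160:360],(800,600)))
E
```

```text
loop [0.522 0.345] 21.3 [0.0158 0.0397] 176 [0.031 0.051 0.056]
disc [0.5261 0.3441] 80.6 [0.0828 0.0889] 981 [0.014 0.018 0.021]
lugs [0.5212 0.1076] 81.9 [0.0351 0.2035] 305 [0.113 0.137 0.141]
lug- [0.5132 0.0518] 167.8 [0.0152 0.0361] 158 [0.114 0.136 0.141]
lug+ [0.5297 0.1677] 170.5 [0.0147 0.0342] 147 [0.112 0.137 0.141]
jarrim [0.5268 0.1097] 75.5 [0.1079 0.1222] 623 [0.086 0.093 0.097]
handle [ 0.5431 -0.2784] 88.5 [0.0206 0.054 ] 174 [0.023 0.027 0.03 ]
rod [ 0.5448 -0.2293] 89.8 [0.0172 0.2045] 561 [0.011 0.018 0.029]
shaft [ 0.5442 -0.1859] 88.4 [0.012  0.1703] 295 [0.012 0.017 0.023]

loop [0.5191 0.3431] 17.5 [0.0158 0.0359] 96 [0.034 0.052 0.057]
disc [0.519  0.3433] 93.2 [0.0847 0.0867] 891 [0.013 0.017 0.022]
lugs [0.5173 0.1146] 82.5 [0.0299 0.2018] 159 [0.119 0.139 0.143]
lug- [0.5088 0.0499] 172.2 [0.0142 0.0294] 70 [0.136 0.139 0.142]
lug+ [0.524  0.1656] 172.6 [0.0153 0.0305] 89 [0.116 0.139 0.143]
jarrim [0.5158 0.1078] 71.3 [0.113  0.1156] 428 [0.086 0.093 0.098]
handle [ 0.5421 -0.279 ] 88.4 [0.0179 0.0526] 138 [0.023 0.027 0.031]
rod [ 0.5492 -0.2219] 74.5 [0.1306 0.2336] 444 [0.01  0.02  0.031]
shaft [ 0.5481 -0.1955] 74.4 [0.1413 0.2204] 287 [0.009 0.017 0.026]
```

View pics/crop.png

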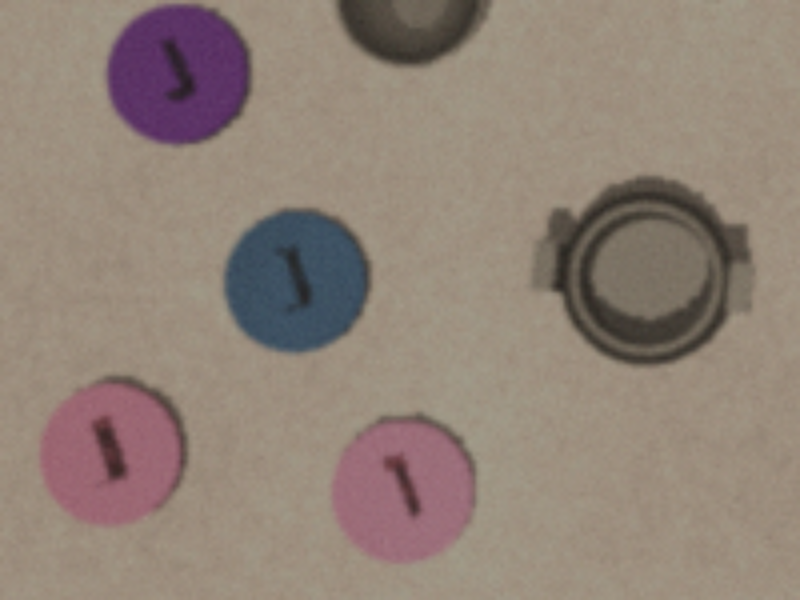

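The close crop confirms the choice: the blue lid is at crop (298,280) with its loop tilted, and the jar at (648,270) has both lugs visible. I'll start moving by way of the rod and jar so the wrist camera can refine both.

```bash
cat >> h.py <<'E'
def go(x,y,z,yaw,ref=None):
    s=arm.state(); p,R0=(np.array(s["position"]),R.from_quat(s["ee_rot"]))
    a=np.radians(yaw); ey=np.array([np.cos(a),np.sin(a),0]); ez=np.array([0,0,-1.]); M=R.from_matrix(np.stack([np.cross(ey,ez),ey,ez],1))
    print("go",np.round(R0.inv().apply(np.array([x,y,z])-p)*1000,1),np.round((R0.inv()*M).as_rotvec(degrees=True),1))
def st():
    s=arm.state(); Y=R.from_quat(s["ee_rot"]).as_matrix(); print("t",s["clock"],"p",np.round(s["position"],4),"yaw",np.round(np.degrees(np.arctan2(Y[1,1],Y[0,1])),1),"tilt",np.round(Y[:2,2],4),"F",np.round(s["contact_force"],1),"w",round(s["width"],4),"q",np.round(s["q"],2))
E
python3 - <<'E'
from h import *
st(); go(.54,-.25,.25,-1.5)
E
```

```text
t 0.7 p [ 0.2377 -0.6318  0.2314] yaw -69.4 tilt [ 0.0001 -0.0001] F [ 0.2 -0.  -0.6] w 0.0857 q [ 1.1   0.48  0.02  1.56 -0.01  1.11 -0.08]
go [ 417.4 -250.9  -18.7] [  0.    0.  -67.9]
```

arm_command:
  steps:
    - [50, -25, -2, 0, 0, -8]
    - [95, -55, -5, 0, 0, -16]
    - [140, -85, -8, 0, 0, -24]
    - [185, -110, -10, 0, 0, -32]
    - [230, -140, -12, 0, 0, -40]
    - [275, -165, -14, 0, 0, -48]
    - [320, -190, -16, 0, 0, -56]
    - [365, -220, -18, 0, 0, -64]
  fingers: 1
  force: 40

```text
clock: 1.5
position: [0.4868, -0.3174, 0.2488]
ee_rot: [0.738, 0.675, 0.0, 0.001]
contact_force: [-0.1, 0.0, -0.1]
width: 0.0855
grip_force: 0.0
```

Run:
```python
from h import *
st(); go(.54,-.25,.25,-1.5); i=arm.camera_info("wrist"); print(i["fx"],np.round(np.array(i["world_from_camera"]),3))
p,P=cloud("wrist"); save("w1.png",p); measure(p,P); st(); go(.51,.11,.30,-8)
```

```text
t 1.5 p [ 0.4868 -0.3174  0.2488] yaw -5.1 tilt [ 0.0008 -0.0007] F [-0.1  0.  -0.1] w 0.0855 q [ 0.74  0.33 -0.34  1.75  0.12  1.08  0.27]
go [71.8 47.  -1.2] [ 0.   0.  -3.6]
371.64829954431775 [[ 0.996 -0.085 -0.026  0.494]
 [-0.089 -0.95  -0.299 -0.24 ]
 [ 0.001  0.3   -0.954  0.391]
 [ 0.     0.     0.     1.   ]]
handle [ 0.5484 -0.2666] 90.1 [0.0179 0.0537] 972 [0.027 0.028 0.03 ]
rod [ 0.5912 -0.1955] 36.6 [0.1521 0.2758] 3637 [0.014 0.024 0.044]
shaft [ 0.583  -0.1756] 25.1 [0.1541 0.2387] 2117 [0.011 0.019 0.028]
t 1.55 p [ 0.4932 -0.3077  0.2495] yaw -4.0 tilt [0.0053 0.0042] F [4.2 6.6 1.1] w 0.0852 q [ 0.74  0.33 -0.35  1.75  0.12  1.08  0.27]
go [418.1 -12.2 -48.7] [ 0.3 -0.3  4. ]
```

View pics/w1.png

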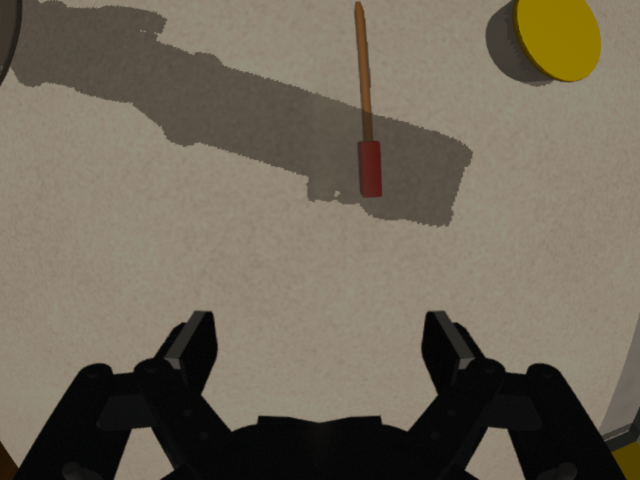

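arm_command:
  steps:
    - [50, 0, -6, 0, 0, 0]
    - [100, 0, -12, 0, 0, 0]
    - [150, 0, -18, 0, 0, 0]
    - [200, 0, -24, 0, 0, 0]
    - [240, 0, -30, 0, 0, 0]
    - [240, 0, -30, 0, 0, 0]
    - [240, 0, -30, 0, 0, 0]
    - [240, 0, -30, 0, 0, 0]

```text
clock: 2.35
position: [0.508, -0.0814, 0.2781]
ee_rot: [0.74, 0.672, -0.0, 0.0]
contact_force: [0.0, 0.0, 0.4]
width: 0.0859
grip_force: 0.0
```

Run:
```python
from h import *
st(); 
p,P=cloud("wrist"); save("w2.png",p); np.savez("w2.npz",p=p,P=P); measure(p,P); st(); go(.52,.2,.25,19)
```

```text
t 2.35 p [ 0.508  -0.0814  0.2781] yaw -5.5 tilt [-0.0004 -0.0006] F [0.  0.  0.4] w 0.0859 q [ 0.46  0.2  -0.48  1.85  0.1   1.11 -0.16]
lugs [0.5086 0.0497] 171.2 [0.0156 0.0303] 958 [0.114 0.139 0.14 ]
lug- [0.5086 0.0497] 171.2 [0.0156 0.0303] 958 [0.114 0.139 0.14 ]
jarrim [0.5157 0.0853] 173.5 [0.0625 0.1256] 1562 [0.086 0.093 0.095]
handle [ 0.541  -0.2759] 88.4 [0.0189 0.0566] 542 [0.025 0.027 0.028]
rod [ 0.5778 -0.1949] 44.7 [0.1464 0.2697] 2136 [0.014 0.019 0.043]
shaft [ 0.5707 -0.1699] 29.4 [0.1361 0.2142] 1246 [0.013 0.017 0.026]
t 2.4 p [ 0.5079 -0.0816  0.278 ] yaw -5.5 tilt [-0.0006 -0.0005] F [-0.2 -0.3  0.2] w 0.0857 q [ 0.46  0.2  -0.48  1.85  0.1   1.11 -0.16]
go [281.5 -15.2  27.9] [ -0.    0.  -24.5]
```

View pics/w2.png

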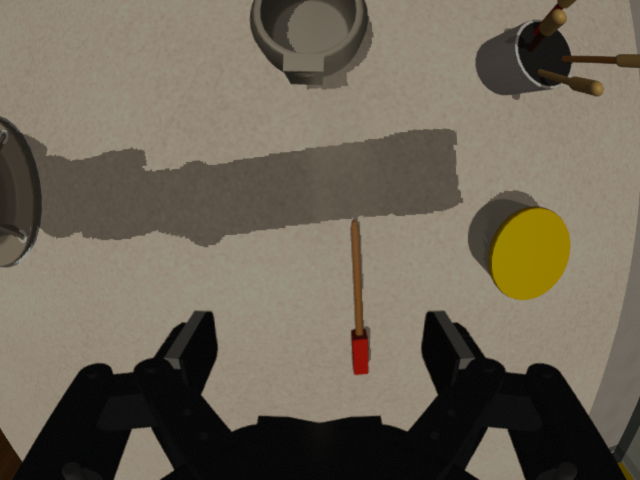

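The wrist view shows the jar's near lug at (308,65) and the rod from (355,222) to (360,373); the camera looks back towards the fingers. Next I'll move past the jar, to between the jar and the lid.

arm_command:
  steps:
    - [50, -3, 0, 0, 0, -4]
    - [100, -6, 0, 0, 0, -8]
    - [150, -9, 0, 0, 0, -12]
    - [200, -12, 0, 0, 0, -16]
    - [250, -15, 0, 0, 0, -20]
    - [300, -15, 0, 0, 0, -24.5]
    - [300, -15, 0, 0, 0, -24.5]
    - [300, -15, 0, 0, 0, -24.5]

```text
clock: 3.2
position: [0.5216, 0.2201, 0.2776]
ee_rot: [0.58, 0.815, -0.0, -0.0]
contact_force: [0.3, -1.1, -0.7]
width: 0.0854
grip_force: 0.0
```

Run:
```python
from h import *
st(); 
p,P=cloud("wrist"); save("w3.png",p); np.savez("w3.npz",p=p,P=P); measure(p,P); st(); go(.519,.3435,.15,19)
```

```text
t 3.2 p [0.5216 0.2201 0.2776] yaw 19.1 tilt [-0.0011 -0.0002] F [ 0.3 -1.1 -0.7] w 0.0854 q [ 0.04  0.33 -0.69  1.73  0.23  1.16 -0.38]
loop [0.5194 0.344 ] 16.0 [0.0153 0.0353] 564 [0.039 0.053 0.054]
disc [0.5192 0.3438] 110.5 [0.0846 0.085 ] 5196 [0.016 0.017 0.018]
lugs [0.5169 0.1159] 82.5 [0.0312 0.203 ] 1922 [0.113 0.137 0.14 ]
lug- [0.5087 0.0534] 173.2 [0.0152 0.0309] 889 [0.113 0.134 0.14 ]
lug+ [0.5239 0.1696] 174.9 [0.0157 0.0315] 1033 [0.113 0.138 0.14 ]
jarrim [0.5124 0.1103] 95.2 [0.1072 0.1282] 2298 [0.086 0.093 0.096]
t 3.25 p [0.522  0.2184 0.2776] yaw 19.0 tilt [-0.001  -0.0011] F [-0.5  0.2 -0.6] w 0.0855 q [ 0.04  0.33 -0.69  1.73  0.23  1.16 -0.38]
go [119.3  38.  127.5] [-0.1  0.  -0. ]
```

View pics/w3.png

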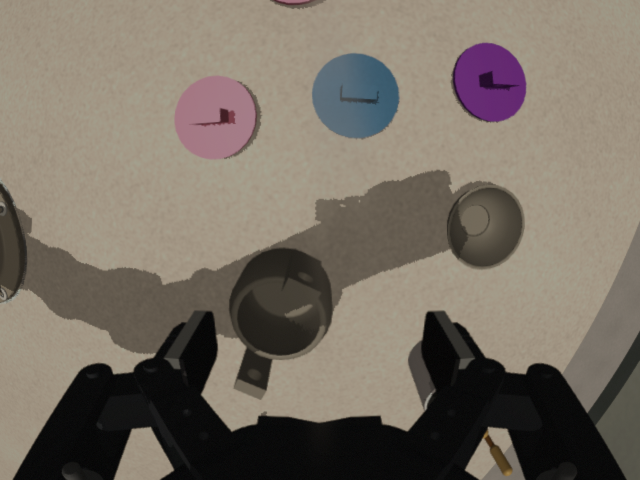

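Here the blue lid is at (356,96), and the jar at (282,303) has its lugs at (305,275) and (255,372). Next I'll refine both using only their top faces.

Run:
```python
from h import *
for f,ks in(("c.npz",("","2")),("w3.npz",("",)),("w2.npz",("",))):
  d=np.load(f)
  for k in ks:
    P=d["P"+k]; z=P[...,2]; r=lambda x,y:np.hypot(P[...,0]-x,P[...,1]-y)
    for n,m in(("loop",(r(.52,.344)<.03)&(z>.049)&(z<.06)),("lug-",(r(.509,.05)<.035)&(z>.136)&(z<.145)),("lug+",(r(.524,.167)<.035)&(z>.136)&(z<.145)),("rim",(abs(r(.5165,.109)-.0445)<.006)&(z>.09)&(z<.098))):
      if m.sum()>9: 
        Q=P[m][:,:2].astype(np.float32); print(f+k,n,*pca(P[m]),cv2.minAreaRect(Q))
```

```text
c.npz loop [0.5202 0.3455] 16.3 [0.0164 0.037 ] 99 ((0.5189610719680786, 0.3458956778049469), (0.036784932017326355, 0.016643283888697624), 18.093996047973633)
c.npz lug- [0.5089 0.0513] 172.0 [0.0149 0.0331] 80 ((0.5089027285575867, 0.05119719356298447), (0.014340883120894432, 0.03316456452012062), 83.40716552734375)
c.npz lug+ [0.5245 0.168 ] 172.0 [0.0146 0.0323] 80 ((0.5226454734802246, 0.16817159950733185), (0.013964598998427391, 0.03372085466980934), 82.95481872558594)
c.npz rim [0.5231 0.1102] 0.5 [0.1077 0.1125] 383 ((0.51707524061203, 0.1096607893705368), (0.09739331156015396, 0.09624312818050385), 25.903013229370117)
c.npz2 loop [0.5187 0.3443] 16.4 [0.0149 0.0341] 73 ((0.5190460681915283, 0.3441716730594635), (0.03420440852642059, 0.014699847437441349), 17.68341064453125)
c.npz2 lug- [0.5087 0.0497] 174.4 [0.014  0.0295] 62 ((0.5090563297271729, 0.049806203693151474), (0.013766801916062832, 0.029021959751844406), 82.5978012084961)
c.npz2 lug+ [0.5242 0.1664] 172.2 [0.0147 0.0305] 74 ((0.5237259864807129, 0.16607119143009186), (0.014759967103600502, 0.028893835842609406), 8
[... 440 characters left out ...]
26227390766, 0.030567461624741554), 83.37248992919922)
w3.npz lug+ [0.5241 0.1675] 172.6 [0.0151 0.0303] 610 ((0.5241160988807678, 0.16706852614879608), (0.015464525669813156, 0.03048004023730755), 80.94511413574219)
w3.npz rim [0.5121 0.1079] 156.7 [0.1011 0.1187] 1512 ((0.5155854821205139, 0.10696256905794144), (0.09292753040790558, 0.09831453859806061), 74.5407943725586)
w2.npz lug- [0.5087 0.051 ] 171.8 [0.0143 0.0304] 749 ((0.508782148361206, 0.051353201270103455), (0.014628163538873196, 0.029921602457761765), 83.28372192382812)
w2.npz rim [0.5154 0.0882] 173.6 [0.0562 0.1268] 1204 ((0.5140101313591003, 0.09207524359226227), (0.05757172778248787, 0.09807761013507843), 83.80191802978516)
```

Run:
```python
from h import *
go(.5194,.3445,.12,16.5); go(.5194,.3445,.022,16.5)
```

```text
go [120.2  38.7 157.5] [-0.1  0.   2.5]
go [120.2  38.9 255.5] [-0.1  0.   2.5]
```

arm_command:
  steps:
    - [30, 10, 38, -0.1, 0, 1]
    - [60, 20, 76, -0.1, 0, 2]
    - [90, 29, 115, -0.1, 0, 2.5]
    - [120, 38.8, 157, -0.1, 0, 2.5]
    - [120, 38.8, 190, -0.1, 0, 2.5]
    - [120, 38.8, 225, -0.1, 0, 2.5]
    - [120, 38.8, 225, -0.1, 0, 2.5]
    - [120, 38.8, 225, -0.1, 0, 2.5]

```text
clock: 4.05
position: [0.5199, 0.3441, 0.0535]
ee_rot: [0.599, 0.801, -0.0, 0.001]
contact_force: [-0.1, 0.3, 0.4]
width: 0.085
grip_force: 0.0
```

Run:
```python
from h import *
st(); go(.5194,.3445,.022,16.5)
```

```text
t 4.05 p [0.5199 0.3441 0.0535] yaw 16.4 tilt [ 0.0013 -0.001 ] F [-0.1  0.3  0.4] w 0.085 q [-0.27  0.67 -0.57  1.78  0.48  0.83 -0.79]
go [ 0.5 -0.4 31.5] [ 0.1  0.1 -0.1]
```

arm_command:
  steps:
    - [0.5, -0.4, 15, 0.1, 0.1, 0]
    - [0.5, -0.4, 31, 0.1, 0.1, 0]
    - [0.5, -0.4, 31, 0.1, 0.1, 0]

```text
clock: 4.35
position: [0.5177, 0.3452, 0.0207]
ee_rot: [0.598, 0.802, -0.001, -0.001]
contact_force: [0.2, -0.9, 0.0]
width: 0.0854
grip_force: 0.0
```

arm_command:
  steps:
    - [0, 0, 0, 0, 0, 0]
    - [0, 0, 0, 0, 0, 0]
    - [0, 0, 0, 0, 0, 0]
    - [0, 0, 0, 0, 0, 0]
    - [0, 0, 0, 0, 0, 0]
    - [0, 0, 0, 0, 0, 0]
  fingers: 0
  force: 40

```text
clock: 4.95
position: [0.5188, 0.3471, 0.023]
ee_rot: [0.598, 0.802, 0.001, -0.001]
contact_force: [-0.1, 0.3, 5.9]
width: 0.0335
grip_force: 41.2
```

arm_command:
  steps:
    - [0, 0, -20, 0, 0, 0]
    - [0, 0, -50, 0, 0, 0]
    - [0, 0, -80, 0, 0, 0]
    - [0, 0, -110, 0, 0, 0]
    - [0, 0, -145, 0, 0, 0]
    - [0, 0, -180, 0, 0, 0]
    - [0, 0, -180, 0, 0, 0]
    - [0, 0, -180, 0, 0, 0]

```text
clock: 5.75
position: [0.5183, 0.3461, 0.2022]
ee_rot: [0.598, 0.802, 0.001, -0.0]
contact_force: [-0.5, -0.3, -3.1]
width: 0.0331
grip_force: 40.7
```

Run:
```python
from h import *
st(); s=arm.state(); print(s["grip_force"]); p,P=cloud("wrist"); save("w4.png",p); np.savez("w4.npz",p=p,P=P); go(.5164,.1091,.2,-7.5)
```

```text
t 5.75 p [0.5183 0.3461 0.2022] yaw 16.6 tilt [-0.0001  0.0014] F [-0.5 -0.3 -3.1] w 0.0331 q [-0.2   0.5  -0.67  1.68  0.34  1.08 -0.68]
40.66900312900543
go [-226.1  -68.9    1. ] [-0.1 -0.  24.1]
```

View pics/w4.png

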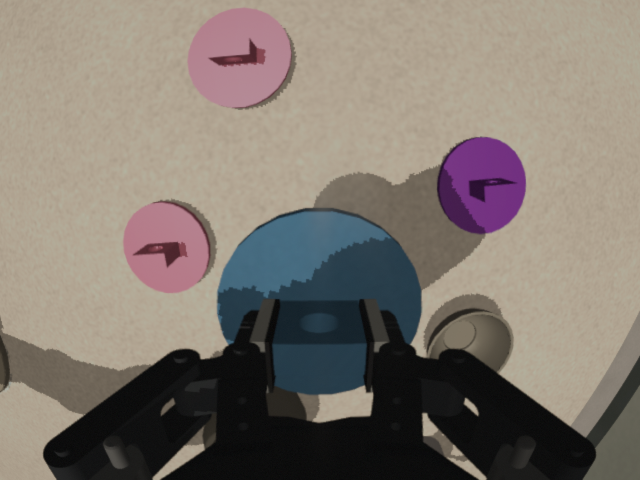

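The blue lid is held by its loop at (320,322), with the disc level beneath. Next I'll find the lid's centre relative to the TCP.

Run:
```python
from h import *
d=np.load("w4.npz"); p,P=d["p"],d["P"]; h=cv2.cvtColor(p,cv2.COLOR_RGB2HSV); 
m=(h[...,0]>90)&(h[...,0]<118)&(h[...,1]>70)&(P[...,2]>.185)&(P[...,2]<.215)
Q=P[m]; A=np.c_[Q[:,:2],np.ones(len(Q))]; print(len(Q),np.percentile(Q[:,2],[2,50,98]),"slopes",np.linalg.lstsq(A,Q[:,2],rcond=None)[0])
print(cv2.minEnclosingCircle(Q[:,:2].astype(np.float32)), pca(Q))
hull=cv2.convexHull(Q[:,:2].astype(np.float32))[:,0]
from scipy.optimize import least_squares
f=least_squares(lambda c:np.hypot(*(hull-c).T)-.047,[.518,.346],loss="soft_l1",f_scale=.001); c=f.x; print(c)
s=arm.state(); print("offset tool", R.from_quat(s["ee_rot"]).inv().apply(np.r_[c,0.2]-s["position"])*1000)
st();
```

```text
19751 [0.19383923 0.19518491 0.21003175] slopes [ 0.00683498 -0.03045436  0.20370081]
((0.5178408622741699, 0.34486135840415955), 0.04735801741480827) (array([0.5136, 0.3599]), np.float64(16.8), array([0.0688, 0.0788]), 19751)
[0.51817501 0.34491787]
offset tool [-0.63213464  0.16490448  0.98988228]
t 5.8 p [0.5178 0.3455 0.201 ] yaw 16.6 tilt [-0.0019  0.0001] F [ 0.3  0.1 -2.8] w 0.0337 q [-0.2   0.5  -0.67  1.68  0.34  1.08 -0.68]
```

arm_command:
  steps:
    - [-35, -11, 0, 0, 0, 4]
    - [-75, -23, 0, 0, 0, 8]
    - [-115, -35, 0, 0, 0, 12]
    - [-155, -47, 0, 0, 0, 16]
    - [-195, -59, 0, 0, 0, 20]
    - [-225.5, -69, 0, 0, 0, 24.1]
    - [-225.5, -69, 0, 0, 0, 24.1]
    - [-225.5, -69, 0, 0, 0, 24.1]

```text
clock: 6.6
position: [0.5158, 0.1094, 0.2003]
ee_rot: [0.752, 0.659, -0.001, -0.002]
contact_force: [-0.7, 1.3, -1.9]
width: 0.0338
grip_force: 40.6
```

Run:
```python
from h import *
st(); go(.5164,.1096,.13,-7.5)
p,P=cloud("wrist"); q,Q=cloud("top"); save("w5.png",np.hstack([cv2.resize(p,(400,300)),cv2.resize(q[200:320,240:400],(400,300))])); np.savez("w5.npz",p=p,P=P)
for z0,z1,n in((.136,.144,"lugs"),):
  for s,c in(("-",(.5087,.0508)),("+",(.5242,.167))):
    for nm,X in(("w",P),("t",Q)):
      m=(np.hypot(X[...,0]-c[0],X[...,1]-c[1])<.03)&(X[...,2]>z0)&(X[...,2]<z1)
      if m.sum()>9: print(nm,s,*pca(X[m]))
```

```text
t 6.6 p [0.5158 0.1094 0.2003] yaw -7.6 tilt [-0.0035  0.001 ] F [-0.7  1.3 -1.9] w 0.0338 q [ 0.14  0.32 -0.57  1.91  0.21  0.97 -0.65]
go [ 0.2  0.8 70.3] [-0.2 -0.  -0.1]
t - [0.5106 0.0491] 3.1 [0.0135 0.0268] 55
w + [0.5239 0.1703] 173.1 [0.0142 0.0298] 1402
```

View pics/w5.png

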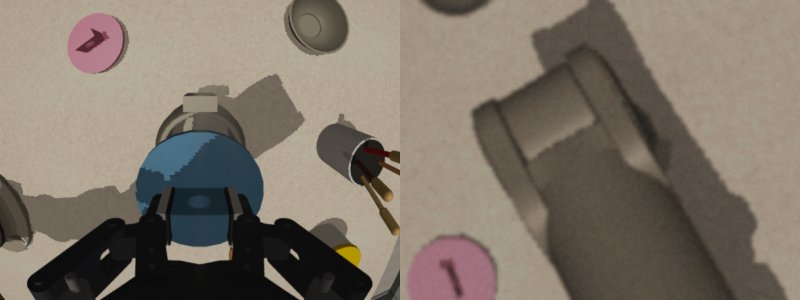

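The lid is above the jar, with the far lug visible at (200,103) in the left half; in the right half the arm hides the jar from the top camera. Now that the arm has settled, I'll measure the lid and lug together in one wrist frame.

```bash
cat >> h.py <<'E'
def rel():
    from scipy.optimize import least_squares
    s=arm.state(); p,P=cloud("wrist"); h=cv2.cvtColor(p,cv2.COLOR_RGB2HSV); zt=s["position"][2]; T=np.array(s["position"])[:2]
    m=(h[...,0]>90)&(h[...,0]<118)&(h[...,1]>70)&(abs(P[...,2]-zt+.006)<.012)&(np.hypot(P[...,0]-T[0],P[...,1]-T[1])<.06)
    hull=cv2.convexHull(P[m][:,:2].astype(np.float32))[:,0]
    c=least_squares(lambda c:np.hypot(*(hull-c).T)-.047,T,loss="soft_l1",f_scale=.001).x
    m=(np.hypot(P[...,0]-.524,P[...,1]-.168)<.03)&(P[...,2]>.136)&(P[...,2]<.144); l=pca(P[m])
    j=l[0]-.059*np.array([np.cos(np.radians(82.5)),np.sin(np.radians(82.5))])
    print("tcp",np.round(s["position"],4),"disc",c.round(4),"lug+",l[0],l[1],"jar",j.round(4),"jar-disc mm",((j-c)*1000).round(1))
E
python3 - <<'E'
from h import *
rel(); rel(); rel(); st(); go(.5164,.1096,.13,-7.5)
E
```

```text
tcp [0.5161 0.1116 0.201 ] disc [0.5158 0.1116] lug+ [0.5242 0.1693] 172.4 jar [0.5165 0.1108] jar-disc mm [ 0.7 -0.8]
tcp [0.5162 0.112  0.2012] disc [0.5161 0.1116] lug+ [0.5241 0.1688] 171.8 jar [0.5164 0.1103] jar-disc mm [ 0.3 -1.3]
tcp [0.5164 0.112  0.2014] disc [0.516  0.1116] lug+ [0.524  0.1686] 172.2 jar [0.5163 0.1101] jar-disc mm [ 0.3 -1.4]
t 6.85 p [0.5165 0.1119 0.2015] yaw -7.3 tilt [-0.0012  0.0022] F [ 0.4 -0.8 -1.7] w 0.0334 q [ 0.14  0.32 -0.57  1.91  0.21  0.97 -0.65]
go [-2.4  0.3 71.5] [-0.1 -0.1  0.2]
```

arm_command:
  steps:
    - [-1.6, 0.5, 20, -0.1, -0.1, 0]
    - [-1.6, 0.5, 40, -0.1, -0.1, 0]
    - [-1.6, 0.5, 60, -0.1, -0.1, 0]
    - [-1.6, 0.5, 70, -0.1, -0.1, 0]
    - [-1.6, 0.5, 70, -0.1, -0.1, 0]
    - [-1.6, 0.5, 70, -0.1, -0.1, 0]

```text
clock: 7.45
position: [0.5174, 0.1096, 0.1324]
ee_rot: [0.752, 0.66, 0.001, 0.0]
contact_force: [0.2, 0.9, -1.9]
width: 0.0336
grip_force: 40.6
```

Run:
```python
from h import *
rel(); rel(); st()
```

```text
tcp [0.5174 0.1096 0.1324] disc [0.5173 0.1088] lug+ [0.5242 0.1688] 172.1 jar [0.5165 0.1103] jar-disc mm [-0.8  1.5]
tcp [0.5177 0.1096 0.1327] disc [0.5176 0.1086] lug+ [0.524  0.1686] 172.0 jar [0.5163 0.1101] jar-disc mm [-1.3  1.5]
t 7.55 p [0.5178 0.1094 0.1329] yaw -7.5 tilt [0.0028 0.0002] F [ 0.5  0.3 -1.3] w 0.0334 q [ 0.11  0.41 -0.54  1.97  0.28  0.83 -0.71]
```

arm_command:
  steps:
    - [0.5, -1, 2, 0, 0, 0]
    - [1, -1.2, 4, 0, 0, 0]
    - [1, -1.2, 7, 0, 0, 0]
    - [1, -1.2, 10, 0, 0, 0]
    - [1, -1.2, 13, 0, 0, 0]
    - [1, -1.2, 16, 0, 0, 0]
    - [1, -1.2, 19, 0, 0, 0]
    - [1, -1.2, 19, 0, 0, 0]

```text
clock: 8.35
position: [0.5157, 0.11, 0.1124]
ee_rot: [0.752, 0.659, -0.0, 0.0]
contact_force: [-0.2, 0.1, -2.4]
width: 0.0337
grip_force: 40.6
```

arm_command:
  steps:
    - [0, 0, 1.5, 0, 0, 0]
    - [0, 0, 3, 0, 0, 0]
    - [0, 0, 4, 0, 0, 0]
    - [0, 0, 4, 0, 0, 0]

```text
clock: 8.75
position: [0.5159, 0.1101, 0.1088]
ee_rot: [0.752, 0.659, 0.0, 0.0]
contact_force: [-0.5, 0.1, -1.8]
width: 0.0334
grip_force: 40.6
```

Run:
```python
from h import *
rel();st()
```

```text
tcp [0.5159 0.1101 0.1088] disc [0.5159 0.1091] lug+ [0.5239 0.1687] 172.7 jar [0.5162 0.1102] jar-disc mm [0.3 1.1]
t 8.8 p [0.516  0.1101 0.1088] yaw -7.5 tilt [ 0.001  -0.0002] F [-0.1  0.2 -1.9] w 0.0336 q [ 0.09  0.44 -0.52  1.99  0.31  0.79 -0.74]
```

arm_command:
  steps:
    - [0.5, 0, 0.7, 0, 0, 0]
    - [0.5, 0, 1.4, 0, 0, 0]
    - [0.5, 0, 1.4, 0, 0, 0]

```text
clock: 9.1
position: [0.5162, 0.1108, 0.1078]
ee_rot: [0.752, 0.659, 0.0, 0.001]
contact_force: [-0.4, -0.6, 1.9]
width: 0.0333
grip_force: 41.0
```

arm_command:
  steps:
    - [0, 0, 0.5, 0, 0, 0]
    - [0, 0, 1, 0, 0, 0]
    - [0, 0, 1, 0, 0, 0]

```text
clock: 9.4
position: [0.5163, 0.1108, 0.1076]
ee_rot: [0.752, 0.659, 0.0, 0.001]
contact_force: [-4.1, -0.3, 10.7]
width: 0.0333
grip_force: 42.4
```

The lid is seated at the expected height with light force, so I'll release and look.

arm_command:
  steps:
    - [0, 0, -0.5, 0, 0, 0]
    - [0, 0, -0.5, 0, 0, 0]
    - [0, 0, -0.5, 0, 0, 0]
    - [0, 0, -0.5, 0, 0, 0]
    - [0, 0, -0.5, 0, 0, 0]
  fingers: 0.9

```text
clock: 9.9
position: [0.516, 0.1106, 0.1068]
ee_rot: [0.752, 0.659, 0.0, 0.0]
contact_force: [-0.1, 0.3, 0.0]
width: 0.0769
grip_force: 0.0
```

arm_command:
  steps:
    - [0, 0, -25, 0, 0, 0]
    - [0, 0, -60, 0, 0, 0]
    - [10, 0, -100, 0, 0, 0]
    - [50, 0, -140, 0, 0, 0]
    - [90, 0, -150, 0, 0, 0]
    - [90, 0, -150, 0, 0, 0]
    - [90, 0, -150, 0, 0, 0]
    - [90, 0, -150, 0, 0, 0]

```text
clock: 10.7
position: [0.5273, 0.1985, 0.256]
ee_rot: [0.752, 0.659, -0.001, 0.0]
contact_force: [-0.2, 0.1, 0.0]
width: 0.0772
grip_force: 0.0
```

Run:
```python
from h import *
st(); p,P=cloud("wrist"); save("w6.png",p); np.savez("w6.npz",p=p,P=P)
X=P; cs=[]
for n,c,r,z0,z1 in(("lug-",(.5087,.0508),.025,.136,.145),("lug+",(.5242,.168),.025,.136,.145),("loop",(.5165,.11),.025,.132,.146),("disc",(.5165,.11),.06,.098,.109)):
  m=(np.hypot(X[...,0]-c[0],X[...,1]-c[1])<r)&(X[...,2]>z0)&(X[...,2]<z1)
  if m.sum()>9:
    Q=P[m]; A=np.c_[Q[:,:2]-Q[:,:2].mean(0),np.ones(len(Q))]
    print(n,*pca(Q),"z+slope",np.linalg.lstsq(A,Q[:,2],rcond=None)[0].round(4))
```

```text
t 10.7 p [0.5273 0.1985 0.256 ] yaw -7.5 tilt [-0.0006 -0.0018] F [-0.2  0.1  0. ] w 0.0772 q [ 0.01  0.33 -0.6   1.77  0.21  1.11 -0.79]
lug- [0.5089 0.0522] 171.0 [0.0153 0.0311] 448 z+slope [-0.0104 -0.0502  0.1387]
lug+ [0.5237 0.1689] 172.6 [0.0152 0.0301] 747 z+slope [-0.0031 -0.0333  0.1389]
loop [0.5166 0.1117] 172.7 [0.0154 0.0336] 710 z+slope [-0.0227 -0.1411  0.1373]
disc [0.5162 0.1112] 173.1 [0.0857 0.0889] 5770 z+slope [-0.0015 -0.0043  0.102 ]
```

View pics/w6.png

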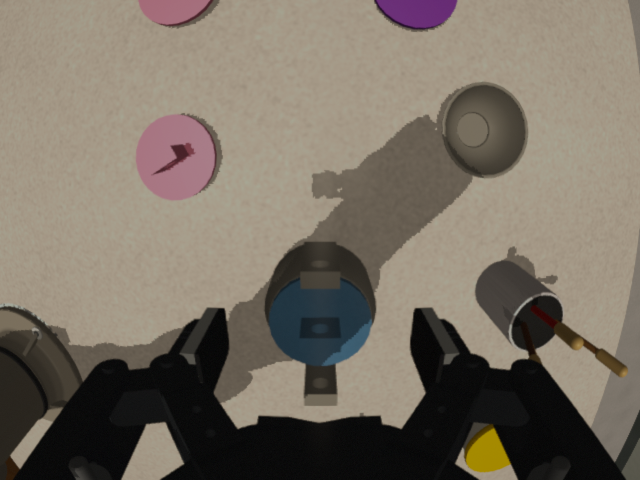

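The lid is seated and level. The lugs at (320,280) and (320,385) and the loop at (320,328) line up in one column. Next is the rod.

Run:
```python
from h import *
go(.542,-.2,.22,-1.6)
```

```text
go [-392.6   67.1   36.6] [-0.   0.1 -6. ]
```

arm_command:
  steps:
    - [-48, 8, 0, 0, 0, -1]
    - [-96, 16, 0, 0, 0, -2]
    - [-144, 24, 0, 0, 0, -3]
    - [-192, 32, 0, 0, 0, -4]
    - [-240, 40, 5, 0, 0, -5]
    - [-288, 48, 15, 0, 0, -6]
    - [-336, 57, 25, 0, 0, -6]
    - [-384, 66, 36, 0, 0, -6]
  fingers: 0.7

```text
clock: 11.55
position: [0.5417, -0.1928, 0.2203]
ee_rot: [0.717, 0.697, -0.0, 0.0]
contact_force: [1.6, 0.9, 0.1]
width: 0.0599
grip_force: 0.0
```

arm_command:
  steps:
    - [0, 0, 0, 0, 0, 0]
    - [0, 0, 0, 0, 0, 0]
    - [0, 0, 0, 0, 0, 0]
    - [0, 0, 0, 0, 0, 0]

```text
clock: 11.95
position: [0.5432, -0.1879, 0.2213]
ee_rot: [0.715, 0.699, 0.0, 0.0]
contact_force: [-0.1, -0.7, -0.0]
width: 0.0599
grip_force: 0.0
```

```bash
cat >> h.py <<'E'
def rod():
    st(); p,P=cloud("wrist"); h=cv2.cvtColor(p,cv2.COLOR_RGB2HSV); z=P[...,2]
    red=((h[...,0]<6)|(h[...,0]>172))&(h[...,1]>165); near=np.hypot(P[...,0]-.542,P[...,1]+.21)<.15
    m=red&near&(z>.023)&(z<.033); print("handle",*pca(P[m]),cv2.minAreaRect(P[m][:,:2].astype(np.float32)))
    m=(abs(P[...,0]-.545)<.015)&(P[...,1]>-.245)&(P[...,1]<-.1)&(z>.013)&(z<.024); print("shaft",*pca(P[m]),P[m][:,1].min(),P[m][:,1].max())
    return p,P
E
python3 - <<'E'
from h import *
p,P=rod(); rod(); save("w7.png",p); go(.542,-.2775,.08,-1.6)
E
```

```text
t 11.95 p [ 0.5432 -0.1879  0.2213] yaw -1.4 tilt [0.0013 0.0001] F [-0.1 -0.7 -0. ] w 0.0599 q [ 0.58  0.36 -0.44  1.79  0.17  1.03  0.05]
handle [ 0.5418 -0.2779] 88.8 [0.018  0.0543] 859 ((0.5420212149620056, -0.27853941917419434), (0.05437397211790085, 0.01756858080625534), 88.1679458618164)
shaft [ 0.5439 -0.1722] 88.8 [0.01   0.1369] 1502 -0.24490764458122577 -0.10417645944344184
t 12.0 p [ 0.5433 -0.188   0.2214] yaw -1.4 tilt [ 0.0014 -0.0001] F [0.1 0.5 0.4] w 0.0598 q [ 0.58  0.36 -0.44  1.79  0.17  1.03  0.05]
handle [ 0.5417 -0.2773] 88.4 [0.018  0.0531] 841 ((0.5416321158409119, -0.278065025806427), (0.0537952184677124, 0.01772707886993885), 89.25853729248047)
shaft [ 0.5435 -0.1726] 88.8 [0.0092 0.138 ] 1405 -0.24486988432653028 -0.10348237783289277
go [-89.4   0.6 141.5] [0.1 0.  0.2]
```

arm_command:
  steps:
    - [-30, -0.6, 40, 0.1, 0, -0.1]
    - [-60, -1, 80, 0.1, 0, -0.1]
    - [-90, -1.4, 115, 0.1, 0, -0.1]
    - [-90, -1.4, 145, 0.1, 0, -0.1]
    - [-90, -1.4, 175, 0.1, 0, -0.1]
    - [-90, -1.4, 175, 0.1, 0, -0.1]
    - [-90, -1.4, 175, 0.1, 0, -0.1]

```text
clock: 12.75
position: [0.5399, -0.2785, 0.0466]
ee_rot: [0.715, 0.699, -0.0, -0.0]
contact_force: [0.8, -0.4, 0.1]
width: 0.0597
grip_force: 0.0
```

Run:
```python
from h import *
st(); go(.5418,-.2778,.0055,-1.3)
```

```text
t 12.75 p [ 0.5399 -0.2785  0.0466] yaw -1.3 tilt [-0.0009  0.0003] F [ 0.8 -0.4  0.1] w 0.0597 q [ 0.63  0.62 -0.35  1.84  0.3   0.74  0.1 ]
go [ 0.8  1.9 41.1] [-0.1 -0.  -0. ]
```

arm_command:
  steps:
    - [0.5, 1.2, 15, 0, 0, 0]
    - [0.5, 1.2, 30, 0, 0, 0]
    - [0.5, 1.2, 40, 0, 0, 0]
    - [0.5, 1.2, 40, 0, 0, 0]

```text
clock: 13.15
position: [0.5395, -0.2784, 0.0045]
ee_rot: [0.716, 0.699, -0.001, -0.001]
contact_force: [-0.6, 0.5, -0.2]
width: 0.06
grip_force: 0.0
```

arm_command:
  steps:
    - [0, 0, 0, 0, 0, 0]
    - [0, 0, 0, 0, 0, 0]
    - [0, 0, 0, 0, 0, 0]
    - [0, 0, 0, 0, 0, 0]
    - [0, 0, 0, 0, 0, 0]
    - [0, 0, 0, 0, 0, 0]
  fingers: 0
  force: 60

```text
clock: 13.75
position: [0.5413, -0.2791, 0.0069]
ee_rot: [0.716, 0.698, -0.0, 0.0]
contact_force: [-0.1, 0.4, 6.6]
width: 0.0189
grip_force: 59.2
```

Run:
```python
from h import *
st(); rod()
# target: axis start point 30 mm before lug: rod origin 270 mm from jar eye along hole axis
a=np.radians(82.7); u=np.array([np.cos(a),np.sin(a)])
for d in(.260,.094): q=np.array([.5164,.1103])-d*u; print(d,q); go(q[0],q[1],.1145,-7.3)
```

```text
t 13.75 p [ 0.5413 -0.2791  0.0069] yaw -1.4 tilt [ 0.0005 -0.0008] F [-0.1  0.4  6.6] w 0.0189 q [ 0.61  0.68 -0.32  1.85  0.33  0.67  0.08]
t 13.75 p [ 0.5413 -0.2791  0.0069] yaw -1.4 tilt [ 0.0005 -0.0008] F [-0.1  0.4  6.6] w 0.0189 q [ 0.61  0.68 -0.32  1.85  0.33  0.67  0.08]
handle [ 0.5413 -0.2749] 88.5 [0.0192 0.0548] 6204 ((0.5412924289703369, -0.2784885764122009), (0.055758193135261536, 0.020469794049859047), 88.71530151367188)
shaft [ 0.5432 -0.1985] 88.5 [0.0098 0.0907] 6914 -0.24499492620884458 -0.15105380368327143
0.26 [ 0.4833632  -0.14759256]
go [ 129.9  -61.1 -107.8] [0.  0.  5.9]
0.094 [0.50445593 0.01706192]
go [ 295.1  -44.  -107.9] [0.  0.  5.9]
```

arm_command:
  steps:
    - [0, 0, -25, 0, 0, 0]
    - [0, 0, -55, 0, 0, 0]
    - [0, 0, -85, 0, 0, 0]
    - [30, -20, -109, 0, 0, 2]
    - [60, -35, -109, 0, 0, 4]
    - [90, -50, -109, 0, 0, 5.9]
    - [114, -62.7, -109, 0, 0, 5.9]
    - [114, -62.7, -109, 0, 0, 5.9]

```text
clock: 14.6
position: [0.4789, -0.1596, 0.1149]
ee_rot: [0.749, 0.663, -0.001, -0.001]
contact_force: [0.6, -0.2, -0.8]
width: 0.0185
grip_force: 58.8
```

arm_command:
  steps:
    - [0, 0, 0, 0, 0, 0]
    - [0, 0, 0, 0, 0, 0]
    - [0, 0, 0, 0, 0, 0]
    - [0, 0, 0, 0, 0, 0]

```text
clock: 15.0
position: [0.4811, -0.1642, 0.115]
ee_rot: [0.751, 0.66, -0.0, -0.0]
contact_force: [1.1, 0.2, -1.6]
width: 0.0191
grip_force: 58.8
```

```bash
cat >> h.py <<'E'
def held(cam):
    s=arm.state(); p,P=cloud(cam); T=np.array(s["position"]); Ro=R.from_quat(s["ee_rot"])
    L=(P-T)@Ro.as_matrix()   # tool coords: x along rod
    m=(abs(L[...,1])<.012)&(L[...,0]>.032)&(L[...,0]<.17)&(abs(L[...,2]+.007)<.02)
    Q=L[m]
    if len(Q)<20: print(cam,"few"); return p,P
    a=np.polyfit(Q[:,0],Q[:,1],1); b=np.polyfit(Q[:,0],Q[:,2],1)
    print(cam,len(Q),"tcp",T.round(4),"x range",Q[:,0].min().round(4),Q[:,0].max().round(4),"lat: at0",round(a[1]*1000,1),"deg",np.degrees(a[0]).round(2)," depth(surface) at0",round(b[1]*1000,1),"deg",np.degrees(b[0]).round(2))
    h=cv2.cvtColor(p,cv2.COLOR_RGB2HSV); red=((h[...,0]<6)|(h[...,0]>172))&(h[...,1]>150)&(np.abs(L)<.06).all(-1)
    if red.sum()>20: print(" red x",np.percentile(L[red][:,0],[.5,99.5]).round(4))
    return p,P
E
python3 - <<'E'
from h import *
st(); p,P=held("wrist"); q,Q=held("top"); r,S=held("scene")
save("w8.png",np.hstack([cv2.resize(p,(400,300)),cv2.resize(r[140:320,120:420],(400,300))]))
np.savez("w8.npz",p=p,P=P,q=q,Q=Q,r=r,S=S)
E
```

```text
t 15.0 p [ 0.4811 -0.1642  0.115 ] yaw -7.4 tilt [-0.0007 -0.0002] F [ 1.1  0.2 -1.6] w 0.0191 q [ 0.54  0.39 -0.4   2.03  0.22  0.76 -0.12]
wrist 7078 tcp [ 0.4811 -0.1642  0.115 ] x range 0.032 0.1279 lat: at0 -0.3 deg 0.05  depth(surface) at0 -10.3 deg -0.03
 red x [-0.026   0.0283]
top 236 tcp [ 0.481 -0.164  0.115] x range 0.0323 0.1685 lat: at0 -0.0 deg 0.07  depth(surface) at0 -10.8 deg 0.13
scene 284 tcp [ 0.481  -0.1638  0.115 ] x range 0.0323 0.1697 lat: at0 1.5 deg 0.08  depth(surface) at0 -9.6 deg -0.08
 red x [-0.0232  0.0277]
```

View pics/w8.png

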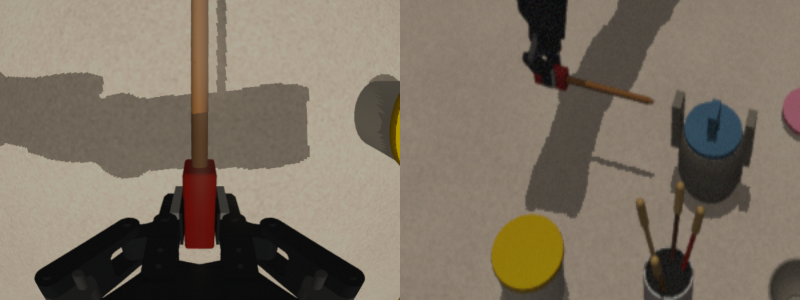

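The rod is straight in the hand, with its shaft in line at (200,80) in the left half. In the right half the tip at (650,100) faces the near lug at (678,120). I'll insert it in stages and watch the force.

arm_command:
  steps:
    - [8, 0, -1, 0, 0, 0]
    - [16, 0, -1, 0, 0, 0]
    - [24, 0, -1, 0, 0, 0]
    - [32, 0, -1, 0, 0, 0]
    - [40, 0, -1, 0, 0, 0]
    - [48, 0, -1, 0, 0, 0]
    - [56, 0, -1, 0, 0, 0]
    - [56, 0, -1, 0, 0, 0]

```text
clock: 15.95
position: [0.4882, -0.1063, 0.1162]
ee_rot: [0.75, 0.662, -0.0, -0.0]
contact_force: [-0.0, 0.7, -1.0]
width: 0.019
grip_force: 58.8
```

Run:
```python
from h import *
st(); held("top"); go(.5045,.0171,.116,-7.3)
a=np.radians(82.7);T=arm.state()["position"]; v=np.array([.5164-T[0],.1103-T[1]]); print("along,lat mm",1000*(v@[np.cos(a),np.sin(a)]),1000*(v@[np.sin(a),-np.cos(a)]))
```

```text
t 15.95 p [ 0.4882 -0.1063  0.1162] yaw -7.2 tilt [-0.0005  0.0003] F [-0.   0.7 -1. ] w 0.019 q [ 0.44  0.38 -0.42  2.05  0.22  0.76 -0.24]
top 265 tcp [ 0.4882 -0.1063  0.1162] x range 0.0323 0.1689 lat: at0 -0.1 deg 0.16  depth(surface) at0 -5.1 deg -4.35
go [125.3   0.6   0.2] [-0.   0.   0.1]
along,lat mm 219.29566499096842 0.41563964037184126
```

The tip is through the first lug without contact force. I'll continue.

arm_command:
  steps:
    - [8, 0.2, 0, 0, 0, 0]
    - [16, 0.2, 0, 0, 0, 0]
    - [24, 0.2, 0, 0, 0, 0]
    - [32, 0.3, 0, 0, 0, 0]
    - [40, 0.3, 0, 0, 0, 0]
    - [48, 0.3, 0, 0, 0, 0]
    - [56, 0.3, 0, 0, 0, 0]
    - [56, 0.3, 0, 0, 0, 0]

```text
clock: 16.8
position: [0.4956, -0.0507, 0.1162]
ee_rot: [0.75, 0.662, -0.0, -0.0]
contact_force: [-0.2, 0.4, -0.9]
width: 0.0189
grip_force: 58.8
```

arm_command:
  steps:
    - [8, 0, 0, 0, 0, 0]
    - [16, 0, 0, 0, 0, 0]
    - [24, 0, 0, 0, 0, 0]
    - [32, 0, 0, 0, 0, 0]
    - [40, 0, 0, 0, 0, 0]
    - [48, 0, 0, 0, 0, 0]
    - [54, 0, 0, 0, 0, 0]
    - [54, 0, 0, 0, 0, 0]

```text
clock: 17.6
position: [0.5024, 0.0024, 0.1162]
ee_rot: [0.75, 0.661, -0.0, -0.0]
contact_force: [1.1, 0.3, -0.3]
width: 0.0189
grip_force: 58.8
```

Run:
```python
from h import *
st(); go(.5045,.0171,.116,-7.3)
a=np.radians(82.7);T=arm.state()["position"]; v=np.array([.5164-T[0],.1103-T[1]]); print("along,lat mm",1000*(v@[np.cos(a),np.sin(a)]),1000*(v@[np.sin(a),-np.cos(a)]))
```

```text
t 17.6 p [0.5024 0.0024 0.1162] yaw -7.2 tilt [-0.0005  0.0002] F [ 1.1  0.3 -0.3] w 0.0189 q [ 0.25  0.38 -0.45  2.04  0.24  0.76 -0.48]
go [14.8  0.3  0.2] [-0.  -0.   0.1]
along,lat mm 108.7598360212049 0.19660861002570099
```

About 15 mm remains, so I'll go gently until the shoulder meets the lug.

arm_command:
  steps:
    - [4, 0, 0, 0, 0, 0]
    - [8, 0, 0, 0, 0, 0]
    - [11, 0, 0, 0, 0, 0]
    - [12.5, 0, 0, 0, 0, 0]
    - [13.5, 0, 0, 0, 0, 0]
    - [13.5, 0, 0, 0, 0, 0]

```text
clock: 18.2
position: [0.5039, 0.0147, 0.1161]
ee_rot: [0.751, 0.661, -0.0, -0.0]
contact_force: [-0.1, -0.1, -1.2]
width: 0.0189
grip_force: 58.8
```

arm_command:
  steps:
    - [0.7, 0, 0, 0, 0, 0]
    - [1.4, 0, 0, 0, 0, 0]
    - [1.4, 0, 0, 0, 0, 0]

```text
clock: 18.5
position: [0.5041, 0.0161, 0.1161]
ee_rot: [0.751, 0.661, -0.0, -0.0]
contact_force: [-0.7, -0.2, -1.0]
width: 0.0184
grip_force: 58.8
```

Run:
```python
from h import *
st(); q,Q=held("top"); p,P=cloud("scene"); w,W=cloud("wrist"); 
save("w9.png",np.hstack([cv2.resize(w,(400,300)),cv2.resize(p[160:280,240:440],(400,300))]))
```

```text
t 18.5 p [0.5041 0.0161 0.1161] yaw -7.3 tilt [-0.0007 -0.0002] F [-0.7 -0.2 -1. ] w 0.0184 q [ 0.22  0.39 -0.45  2.04  0.24  0.77 -0.51]
top 308 tcp [0.5041 0.0161 0.1161] x range 0.0618 0.1688 lat: at0 -1.5 deg 0.68  depth(surface) at0 -0.8 deg -4.71
```

View pics/w9.png

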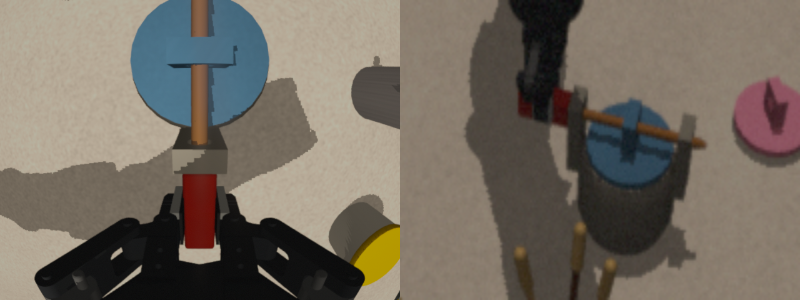

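The rod is through all three holes, with its tip beyond the far lug at (700,143) in the right half and the handle right at the near lug. I'll push the last bit until there is contact.

arm_command:
  steps:
    - [0.7, 0, 0, 0, 0, 0]
    - [1.4, 0, 0, 0, 0, 0]
    - [1.4, 0, 0, 0, 0, 0]

```text
clock: 18.95
position: [0.5042, 0.017, 0.1161]
ee_rot: [0.751, 0.661, -0.001, -0.0]
contact_force: [-0.8, -2.0, 0.2]
width: 0.0188
grip_force: 58.8
```

arm_command:
  steps:
    - [0.6, 0, 0, 0, 0, 0]
    - [1.2, 0, 0, 0, 0, 0]
    - [1.2, 0, 0, 0, 0, 0]

```text
clock: 19.25
position: [0.5042, 0.0171, 0.1161]
ee_rot: [0.751, 0.66, -0.001, 0.0]
contact_force: [-1.9, -6.4, 2.2]
width: 0.0188
grip_force: 59.1
```

The rod is home. I'll lower it slightly to rest in the holes, release and retreat upward.

arm_command:
  steps:
    - [-0.6, 0, 1, 0, 0, 0]
    - [-0.6, 0, 2, 0, 0, 0]
    - [-0.6, 0, 2.5, 0, 0, 0]
    - [-0.6, 0, 2.5, 0, 0, 0]

```text
clock: 19.65
position: [0.5044, 0.0171, 0.1136]
ee_rot: [0.751, 0.66, -0.001, 0.0]
contact_force: [0.1, -5.5, 2.4]
width: 0.0188
grip_force: 59.1
```

arm_command:
  steps:
    - [0, 0, 0, 0, 0, 0]
    - [0, 0, 0, 0, 0, 0]
    - [0, 0, 0, 0, 0, 0]
    - [0, 0, 0, 0, 0, 0]
  fingers: 0.6

```text
clock: 20.05
position: [0.5044, 0.0186, 0.1136]
ee_rot: [0.75, 0.661, -0.0, -0.0]
contact_force: [-0.6, 0.1, -0.2]
width: 0.0512
grip_force: 0.0
```

arm_command:
  steps:
    - [0, 0, -10, 0, 0, 0]
    - [0, 0, -30, 0, 0, 0]
    - [0, 0, -60, 0, 0, 0]
    - [0, 0, -95, 0, 0, 0]
    - [30, 0, -130, 0, 0, 0]
    - [70, 0, -145, 0, 0, 0]
    - [110, 0, -150, 0, 0, 0]
    - [140, 0, -150, 0, 0, 0]

```text
clock: 20.85
position: [0.5227, 0.1601, 0.266]
ee_rot: [0.75, 0.661, 0.002, 0.0]
contact_force: [0.2, -0.2, -0.1]
width: 0.0512
grip_force: 0.0
```

arm_command:
  steps:
    - [0, 0, 0, 0, 0, 0]
    - [0, 0, 0, 0, 0, 0]
    - [0, 0, 0, 0, 0, 0]
    - [0, 0, 0, 0, 0, 0]

```text
clock: 21.25
position: [0.5223, 0.1554, 0.2635]
ee_rot: [0.751, 0.66, -0.001, 0.0]
contact_force: [0.4, 0.2, -0.1]
width: 0.0515
grip_force: 0.0
```

Run:
```python
from h import *
st(); p,P=cloud("wrist"); h=cv2.cvtColor(p,cv2.COLOR_RGB2HSV); z=P[...,2]
red=((h[...,0]<6)|(h[...,0]>172))&(h[...,1]>150)
c=np.array([.5164,.1103]); a=np.radians(82.7); u=np.array([np.cos(a),np.sin(a)]); n=np.array([u[1],-u[0]])
D=P[...,:2]-c; A=D@u; B=D@n
m=red&(abs(B)<.025)&(A<-.05)&(A>-.16)&(z>.1); print("handle A",np.percentile(A[m],[.5,99.5]).round(4),"B",np.median(B[m]).round(4),"z",np.percentile(z[m],[5,50,95]).round(4))
for k,lo,hi in(("lug-",-.075,-.045),("lug+",.045,.075),("loop",-.015,.015)):
  m=(abs(B)<.02)&(A>lo)&(A<hi)&(z>.133)&(z<.147); print(k,np.percentile(A[m],[1,99]).round(4),pca(P[m]),np.median(z[m]).round(4))
for k,lo,hi in(("sh1",-.045,-.012),("sh2",.012,.045),("sh3",.07,.082)):
  m=(abs(B)<.007)&(A>lo)&(A<hi)&(z>.112)&(z<.135); print(k,m.sum(),np.median(B[m]).round(4),np.percentile(z[m],[50,95]).round(4))
```

```text
t 21.25 p [0.5223 0.1554 0.2635] yaw -7.4 tilt [-0.0009 -0.0009] F [ 0.4  0.2 -0.1] w 0.0515 q [ 0.06  0.28 -0.56  1.8   0.17  1.11 -0.69]
handle A [-0.1207 -0.071 ] B -0.0004 z [0.1298 0.1315 0.1331]
lug- [-0.0734 -0.0513] (array([0.5086, 0.0524]), np.float64(173.1), array([0.0192, 0.0295]), 631) 0.1388
lug+ [0.0523 0.0663] (array([0.5239, 0.1695]), np.float64(172.6), array([0.015 , 0.0302]), 817) 0.1391
loop [-0.0066  0.0078] (array([0.5164, 0.1116]), np.float64(172.6), array([0.0154, 0.0339]), 803) 0.1377
sh1 352 -0.0003 [0.1249 0.1265]
sh2 469 -0.0002 [0.1276 0.1292]
sh3 158 -0.0001 [0.129  0.1304]
```

```bash
python3 -c "
from plant import arm
print(arm.close_job())"
```

```text
the job is handed in; nothing more can be done
None
```

The lid sits fully down on the jar with its loop in line, and the rod is through both lugs and the loop with its handle against the near lug; I handed the job in at about 21 s, but hand-in returned no verdict.

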